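# Change the gas supply over from the blue valve to the red

### The arm

A 6-joint arm with a two-finger parallel gripper is mounted at the origin on a cart in front of the work surface, level with it; the furniture and walls round the work are solid. World frame = base frame: x ahead of the robot, y to its left, z up, the work surface at z = 0. Lengths are in m, angles in rad, forces in N, time in s.
With the tool pointing down it reaches from about 0.275 to 0.875 m from the base axis. Payload 12.5 kg.
Tool frame: the origin (TCP) lies at the very end of the fingers, on their centre line; the grasp point (between the pads) lies 19 mm behind it; x points along the fingers, y is the direction in which the jaws open and shut, and the axes are right-handed (so a half turn about x gives the same grasp; the last joint's range is limited). The gripper opens to 85 mm and grips with 20 to 120 N. Pads are 22 mm wide; open, the fingers measure 114 mm over their backs; the gripper's body (76 mm by 85 mm) begins 54 mm behind the grasp point. The pads swing forward as they close: fully open they stand 13 mm farther back than shut.
Start: joints at [1.184, 0.351, 1.652, -0, 1.139, -0.085], TCP at [0.163, 0.525, 0.199] pointing down, gripper open.
Joint ranges: [-2.75, 2.75], [-0.79, 2.1], [0.01, 2.65], [-1.57, 4.71], [0.07, 3.14], [-2.87, 2.87]. Speed limits (rad/s): [2.22, 2.22, 2.79, 3.14, 3.14, 3.14].

### API

Orientations are given as a 3x3 rotation matrix whose columns are the frame's x, y, z axes.
In Python, from bench import manip gives the robot as it stands. Calls block until the motion is done:
- manip.move_ptp(position, orientation): joint-space move of the TCP to a pose.
- manip.move_l(position, attitude=None, max_speed=0.15): straight line of the TCP; attitude=None keeps the orientation; max_speed is the mean speed in m/s.
- manip.move_j(angles): joint-space move.
- manip.set_gripper(opening, effort=None): opening from 0.0 (shut) to 1.0 (fully open); effort is the grip in N (None keeps the last); returns when the fingers have stopped.
- manip.dwell(seconds).
- manip.inverse_kinematics(position, orientation): joint angles nearest the present ones, or None.
- manip.grab_frame(name): name is "scene" or "top"; returns (picture, depth): 420x560x3 uint8, red, green, blue; 420x560 float32, m along the optical axis (not along the pixel's ray), 0 where there is no reading.
- manip.get_calibration(name): a dict with "camera_matrix" (3x3 intrinsics, pixels), "k1" (the pictures are not rectified: a ray, as slopes to the right and down, at radius r is drawn at 1 + k1 r^2 times it, then the intrinsics apply), "R" (3x3) and "t" (3): a world point X has camera coordinates R X + t. Camera axes: x right, y down, z forward; pixel columns grow to the right and rows downward; lengths in m; the calibration is good to about 2 mm. A picture is of the moment at which its call begins. get_calibration takes no time and is no camera call.
A pose or a line that the arm cannot do raises manip.Unreachable and nothing moves.
- manip.sign_off(): hands the job in, once; it reports no verdict.
Trained networks look in the newest picture that a camera, given by its name, has taken for a name from the list of things; names that differ only in an ending like _2 or _b are one class to them, and where a whole thing is asked for, a point or a joint stands for the part that bears it (a point fixed in the world has none). Each returns a list of dicts, best first, with "confidence" (0 to 1); they miss things now and then, are a little off and sometimes report something else, mostly with a low value. They report only what shows in the picture. A call takes as long as a camera call.
- manip.look_for(camera, name): "at" ([x, y, z] in m, in world coordinates, good to about 4 mm: the middle of the surface that is visible of it).
Readings, each from a call of its own:
- manip.current_time(): time.
- manip.current_qpos(): joint angles.
- manip.current_joint_vel(): joint speeds.
- manip.current_joint_torque(): joint torques, N m.
- manip.current_ee_pos(): TCP position.
- manip.current_tcp_rot(): TCP orientation.
- manip.current_force(): force on the tool from outside, world axes, zero at the start.
- manip.current_ft_torque(): the same for the moment, N m.
- manip.current_grip_width(): opening from 0.0 (shut) to 1.0 (fully open).
Only numpy, scipy, OpenCV 4.12 (cv2) and the standard library are available. Lean on these libraries where they do the work, as an engineer would, in place of code of your own. Each camera call takes 0.05 s, during which the arm holds its last target.

### The job

Change the gas supply over from the blue valve to the red: first push the blue lever all the way back to its closed stop (white dot), and only then push the red lever past its half-open notch to the fully open stop (green square). Push the levers from one side with the fingertips, without gripping them, and leave the vial, the cup and the bottle standing where they are.

Things in the scene. Friction and masses are not known exactly. Their poses are not given: they have to be found in the camera images.
- red_valve: Slide valve with the red lever, bolted down; place and yaw vary, the two may swap. Aluminium housing 56 x 140 x 45 mm, black cover, pipe stubs to y = +-82 mm. Origin: centre of the underside, on the desk. Its y axis runs along the slot from the closed end (white dot) to the open end (green square, to the robot's left); a white bar marks half open. Marks on the -x side, towards the robot.
- red_lever (a joint): Travel of the red lever along valve +y, m: 0 = closed stop, 0.030 = half-open notch, 0.060 = fully open stop. It starts at the closed end. A detent holds it in each place: 6 to 9 N pushes it out, and past the hump midway between two places it snaps into the next.
- red_lever_mid (a point): Centre of the red lever's upright paddle, 75 mm above the desk. Paddle: 44 mm wide across the slot (valve x), 16 mm thick along it (valve y), 40 mm tall (55 to 95 mm above the desk, 10 mm clear of the cover). It sits square to the slot at valve y = travel - 0.030. Fingers that press its closed-side and open-side halves at once are gripping it.
- blue_valve: Slide valve with the blue lever, bolted down; place and yaw vary, the two may swap. Aluminium housing 56 x 140 x 45 mm, black cover, pipe stubs to y = +-82 mm. Origin: centre of the underside, on the desk. Its y axis runs along the slot from the closed end (white dot) to the open end (green square, to the robot's left); a white bar marks half open. Marks on the -x side, towards the robot.
- blue_lever (a joint): Travel of the blue lever along valve +y, m: 0 = closed stop, 0.030 = half-open notch, 0.060 = fully open stop. It starts at the fully open end. A detent holds it in each place: 6 to 9 N pushes it out, and past the hump midway between two places it snaps into the next.
- blue_lever_mid (a point): Centre of the blue lever's upright paddle, 75 mm above the desk. Paddle: 44 mm wide across the slot (valve x), 16 mm thick along it (valve y), 40 mm tall (55 to 95 mm above the desk, 10 mm clear of the cover). It sits square to the slot at valve y = travel - 0.030. Fingers that press its closed-side and open-side halves at once are gripping it.
- vial_mid (a point): Loose bystander: glass vial with black cap, 28 mm across, 58 mm tall, 22 g; point half-way up.
- cup_mid (a point): Loose bystander: small clear sample cup, 58 mm across its rim, 56 mm tall, very light; point 25 mm above its underside.
- bottle_mid (a point): Loose bystander: white plastic bottle with red cap, 48 mm across, 124 mm tall; point half-way up (60 mm).

How it is judged:
By the outcome, as a careful person would: the job done as asked, in the order asked, and still so for the second after the job is handed in, with the robot touching nothing.
It also fails if it takes over 43 s, if anything falls off the work surface, if the arm or the gripper's body presses on something with over 40 N, if the wrist force passes 120 N, or if a joint passes its speed limit or range.

## Working session

There is one attempt and no reset: what is moved stays moved. The work goes in short steps, each a Python script; the robot and the scene stay as the last script left them, time stands still between calls to the robot, and variables do not carry over. Pictures are saved under pics/ and viewed, and the job is handed in when it is done.

```bash
mkdir -p pics; ls; python3 - <<'E'
from bench import manip
import cv2,numpy as np
for c in ("top","scene"):
    p,d=manip.grab_frame(c)
    cv2.imwrite(f"pics/{c}0.png",p[:,:,::-1]); np.save(f"{c}0.npy",d); np.save(f"{c}0rgb.npy",p)
    cal=manip.get_calibration(c); print(c,cal)
    for n in ["red_valve","blue_valve","red_lever_mid","blue_lever_mid","vial_mid","cup_mid","bottle_mid"]:
        print(n,[(np.round(r["at"],4).tolist(),round(r["confidence"],2)) for r in manip.look_for(c,n)])
print(manip.current_time())
E
```

```text
pics
top {'camera_matrix': array([[546.31844409,   0.        , 279.47559657],
       [  0.        , 546.31844409, 207.22869913],
       [  0.        ,   0.        ,   1.        ]]), 'k1': -0.11803025268292221, 'R': array([[ 2.86473741e-01, -9.58087948e-01, -5.29797034e-04],
       [-8.22571796e-01, -2.45670045e-01, -5.12856577e-01],
       [ 4.91231550e-01,  1.47355738e-01, -8.58474141e-01]]), 't': array([-0.15794379,  0.5229668 ,  1.70237787])}
red_valve [([0.5123, -0.1478, 0.0433], 0.64)]
blue_valve [([0.5512, 0.1691, 0.0434], 0.62)]
red_lever_mid []
blue_lever_mid []
vial_mid [([0.598, 0.0143, 0.0578], 0.57)]
cup_mid []
bottle_mid [([0.5302, 0.423, 0.0807], 0.63)]
scene {'camera_matrix': array([[461.0629568 ,   0.        , 278.33697262],
       [  0.        , 461.0629568 , 209.39329288],
       [  0.        ,   0.        ,   1.        ]]), 'k1': -0.06505957602522507, 'R': array([[ 0.67595555, -0.73687086,  0.01026792],
       [-0.42126369, -0.39779606, -0.81504306],
       [ 0.60466601,  0.54660738, -0.5793094 ]]), 't': array([-0.39379382,  0.30913518,  1.01215241])}
red_valve [([0.5127, -0.1633, 0.0381], 0.94)]
blue_valve [([0.5534, 0.17, 0.0398], 0.77), ([0.5224, -0.1772, 0.0827], 0.18)]
red_lever_mid [([0.5229, -0.1707, 0.0825], 0.7)]
blue_lever_mid [([0.5439, 0.1923, 0.0833], 0.44)]
vial_mid [([0.5988, 0.0142, 0.0515], 0.64)]
cup_mid [([0.5749, -0.4095, 0.0133], 0.41)]
bottle_mid [([0.534, 0.4138, 0.0621], 0.96)]
0.8
```

View pics/top0.png

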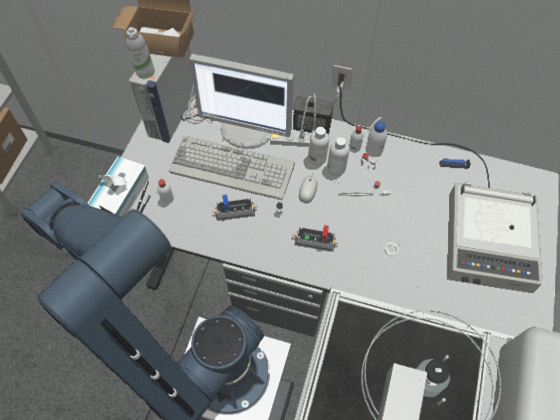

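View pics/scene0.png

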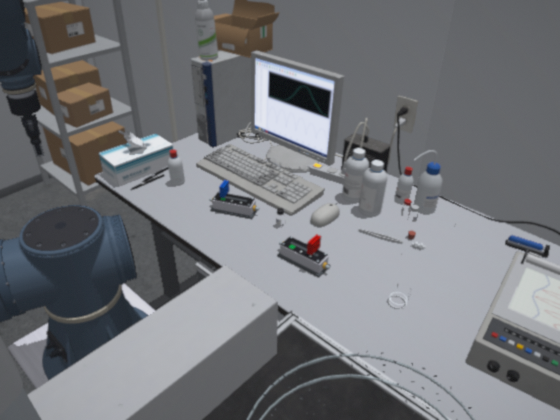

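The top picture shows the blue valve at about (235,208) with its lever on the left (open) end. The red valve is at (315,238) with its lever on the right (closed) end. The vial is at (279,207), the cup at (391,248) and the bottle at (165,190). Next I'll get the valve poses from the depth data.

```bash
cat > geo.py <<'E'
import numpy as np, cv2
from bench import manip
def cloud(c,d):
    cal=manip.get_calibration(c);K=cal["camera_matrix"];k1=cal["k1"]
    v,u=np.mgrid[:d.shape[0],:d.shape[1]]
    pts=np.stack([u,v],-1).reshape(-1,1,2).astype(float)
    n=cv2.undistortPoints(pts,K,np.array([k1,0,0,0,0])).reshape(-1,2)
    z=d.reshape(-1).astype(float)
    P=np.c_[n*z[:,None],z]
    X=(P-cal["t"])@cal["R"]
    X[z<=0]=np.nan
    return X.reshape(d.shape+(3,))
def proj(c,X):
    cal=manip.get_calibration(c)
    r,_=cv2.Rodrigues(cal["R"])
    return cv2.projectPoints(np.array(X,float).reshape(-1,1,3),r,cal["t"],cal["camera_matrix"],np.array([cal["k1"],0,0,0,0]))[0].reshape(-1,2)
E
python3 - <<'E'
from geo import *
for c in ("top","scene"):
    d=np.load(c+"0.npy");p=np.load(c+"0rgb.npy");X=cloud(c,d)
    for n,g in (("red",(.513,-.155)),("blue",(.552,.17))):
        near=(np.hypot(X[...,0]-g[0],X[...,1]-g[1])<.115)
        top=near&(X[...,2]>.030)&(X[...,2]<.053)
        r=cv2.minAreaRect(X[top][:,:2].astype(np.float32)); print(c,n,"top",top.sum(),np.round(np.array(r[0]),4),np.round(r[1],3),round(r[2],1), "z",np.round(np.percentile(X[top][:,2],[5,50,95]),4))
        q=X[top][:,:2]; m=q.mean(0); w,V=np.linalg.eigh(np.cov((q-m).T)); print("  pca",m.round(4),np.degrees(np.arctan2(V[1,1],V[0,1])).round(1))
        f=p.astype(int); 
        col=(f[...,0]>f[...,1]+50)&(f[...,0]>f[...,2]+50) if n=="red" else (f[...,2]>f[...,0]+50)&(f[...,2]>f[...,1]+40)
        lev=near&col&(X[...,2]>.05)
        L=X[lev]; print("  lever",lev.sum(),L.mean(0).round(4),np.round(np.percentile(L,[3,97],axis=0),4).tolist())
    b={"top":(180,290,170,265),"scene":(180,350,160,290)}[c]
    cv2.imwrite(f"pics/{c}0z.png",cv2.resize(p[b[2]:b[3],190 if c=="top" else 190:350,::-1],None,fx=5 if c=="top" else 4.5,fy=5 if c=="top" else 4.5,interpolation=cv2.INTER_CUBIC))
E
```

```text
top red top 439 [ 0.5293 -0.1387] [0.055 0.161] 4.5 z [0.0321 0.0427 0.0505]
  pca [ 0.5246 -0.1358] 93.9
  lever 55 [ 0.5298 -0.1676  0.0935] [[0.5092, -0.1763, 0.0826], [0.5495, -0.1594, 0.1012]]
top blue top 410 [0.5585 0.1754] [0.055 0.157] 24.7 z [0.0328 0.0427 0.0511]
  pca [0.5597 0.1708] 116.6
  lever 46 [0.5495 0.2003 0.0937] [[0.5322, 0.188, 0.0854], [0.5674, 0.2107, 0.1006]]
scene red top 660 [ 0.5291 -0.1459] [0.049 0.158] 4.4 z [0.0317 0.044  0.0475]
  pca [ 0.5229 -0.1463] 95.4
  lever 174 [ 0.5254 -0.174   0.0831] [[0.5099, -0.1801, 0.0625], [0.5482, -0.1644, 0.0958]]
scene blue top 485 [0.5647 0.1709] [0.055 0.163] 24.7 z [0.0321 0.0439 0.0477]
  pca [0.5602 0.1615] 118.5
  lever 102 [0.5462 0.1919 0.085 ] [[0.5317, 0.1833, 0.0646], [0.568, 0.208, 0.0974]]
```

View pics/top0z.png

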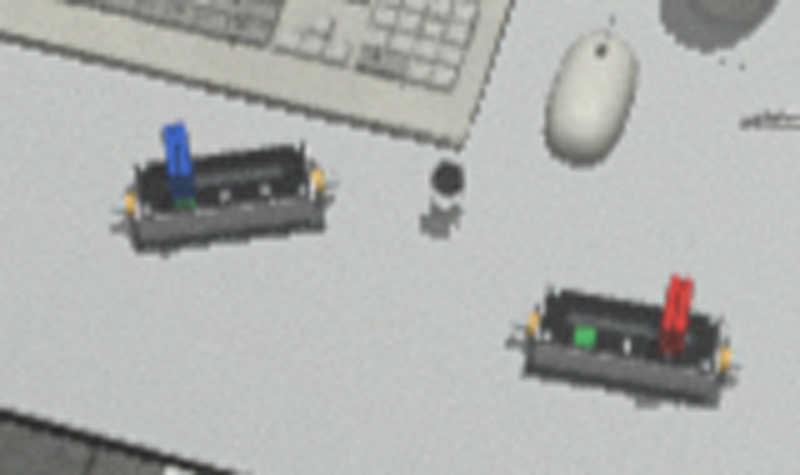

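View pics/scene0z.png

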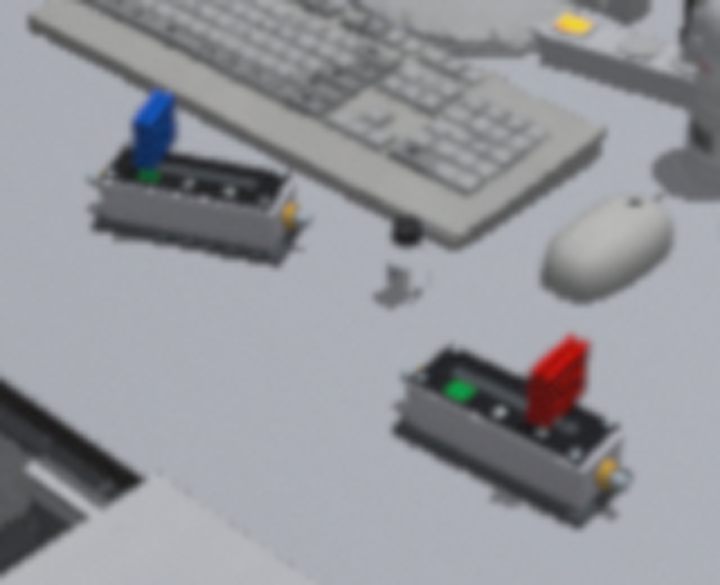

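Both cameras agree on the poses: red valve centre at about (0.529, -0.142) with yaw 4.5°, blue valve centre at about (0.561, 0.173) with yaw 24.7°. The levers sit where those poses predict. I'll approach blue with shut fingers from its open side.

```bash
cat > act.py <<'E'
from geo import *
V={"red":(np.array([.5292,-.1423]),np.radians(4.5)),"blue":(np.array([.5605,.1732]),np.radians(24.7))}
def axes(n):
    c,y=V[n]; return c,np.array([np.cos(y),np.sin(y)]),np.array([-np.sin(y),np.cos(y)])
def pt(n,y,z,dx=0.): 
    c,ax,ay=axes(n); p=c+ax*dx+ay*y; return np.array([p[0],p[1],z])
def rot(n,s):
    c,ax,ay=axes(n); x=np.array([0,0,-1.]); y=s*np.r_[ax,0]; return np.c_[x,y,np.cross(x,y)]
def fv(n): # force along valve y
    f=manip.current_force(); return float(f[:2]@axes(n)[2]),f
E
python3 - <<'E'
from act import *
print(manip.current_tcp_rot().round(2).tolist())
for n,y in (("blue",.070),("blue",-.011),("red",-.07),("red",.011)):
    for s in (1,-1):
        for z in (.19,.065):
            q=manip.inverse_kinematics(pt(n,y,z),rot(n,s)); print(n,y,s,z,None if q is None else np.round(q,2))
E
```

```text
[[0.0, 0.3, 0.95], [-0.0, 0.95, -0.3], [-1.0, -0.0, 0.0]]
blue 0.07 1 0.19 [ 0.34  0.42  1.58 -0.    1.15 -0.09]
blue 0.07 1 0.065 [ 0.34  0.57  1.68 -0.    0.89 -0.09]
blue 0.07 -1 0.19 None
blue 0.07 -1 0.065 None
blue -0.011 1 0.19 [ 0.2   0.43  1.56 -0.    1.15 -0.23]
blue -0.011 1 0.065 [ 0.2   0.58  1.66 -0.    0.9  -0.23]
blue -0.011 -1 0.19 None
blue -0.011 -1 0.065 None
red -0.07 1 0.19 [-0.46  0.41  1.59 -0.    1.14 -0.54]
red -0.07 1 0.065 [-0.46  0.56  1.69 -0.    0.89 -0.54]
red -0.07 -1 0.19 [-0.46  0.41  1.59 -0.    1.14  2.6 ]
red -0.07 -1 0.065 [-0.46  0.56  1.69 -0.    0.89  2.6 ]
red 0.011 1 0.19 [-0.33  0.35  1.68 -0.    1.11 -0.41]
red 0.011 1 0.065 [-0.33  0.52  1.78 -0.    0.85 -0.41]
red 0.011 -1 0.19 [-0.33  0.35  1.68 -0.    1.11  2.73]
red 0.011 -1 0.065 [-0.33  0.52  1.78 -0.    0.85  2.73]
```

```bash
python3 - <<'E'
from act import *
n="blue"
manip.set_gripper(0.0,40)
manip.move_ptp(pt(n,.073,.19),rot(n,1))
manip.move_l(pt(n,.073,.065),max_speed=.12)
print("t",manip.current_time(),manip.current_ee_pos().round(4),fv(n)[1].round(1),manip.current_grip_width())
p,d=manip.grab_frame("scene"); cv2.imwrite("pics/s1.png",cv2.resize(p[120:300,150:390,::-1],None,fx=3,fy=3))
y=.057
while y>-.0001:
    manip.move_l(pt(n,y,.065),max_speed=.05); print(round(y,4),round(fv(n)[0],1),end="; ")
    y-=.008
print("t",manip.current_time())
E
```

```text
t 4.4583 [0.5304 0.2397 0.0657] [-0.5  0.   1. ] -0.00010567269252280093
0.057 0.0; 0.049 0.3; 0.041 0.2; 0.033 -0.1; 0.025 0.1; 0.017 -0.2; 0.009 0.1; 0.001 0.6; t 7.1333
```

View pics/s1.png

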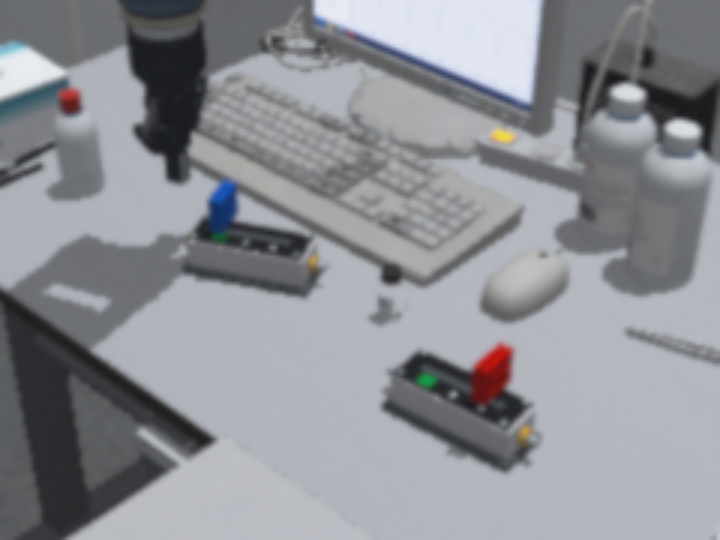

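Before the push, the shut fingers are at about (175,165), left of the blue lever at (222,207). The readings show almost no force so far, so I'll look again before going further.

```bash
python3 - <<'E'
from act import *
p,d=manip.grab_frame("scene"); cv2.imwrite("pics/s2.png",cv2.resize(p[120:300,150:390,::-1],None,fx=3,fy=3))
p,d=manip.grab_frame("top"); cv2.imwrite("pics/t2.png",cv2.resize(p[160:270,170:350,::-1],None,fx=4,fy=4))
print(manip.current_ee_pos().round(4),manip.current_force().round(2), manip.look_for("scene","blue_lever_mid"))
E
```

```text
[0.5601 0.1741 0.065 ] [ 0.05 -0.36 -0.55] [{'at': [0.5432, 0.192, 0.0812], 'confidence': 0.44}]
```

View pics/s2.png

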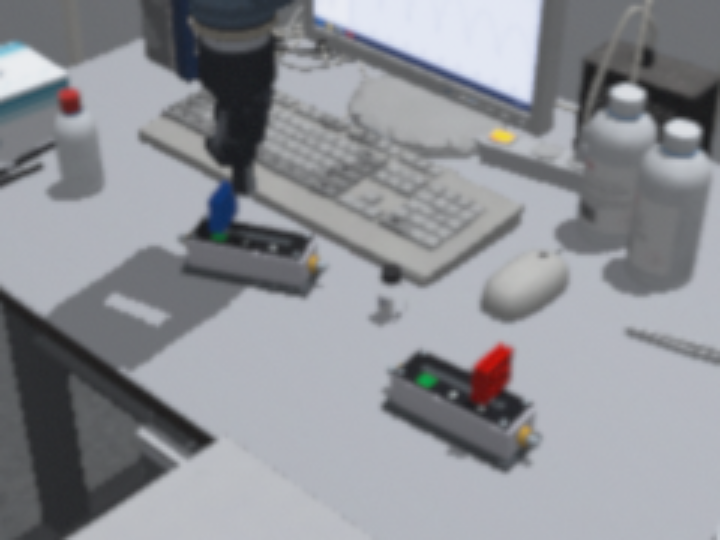

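View pics/t2.png

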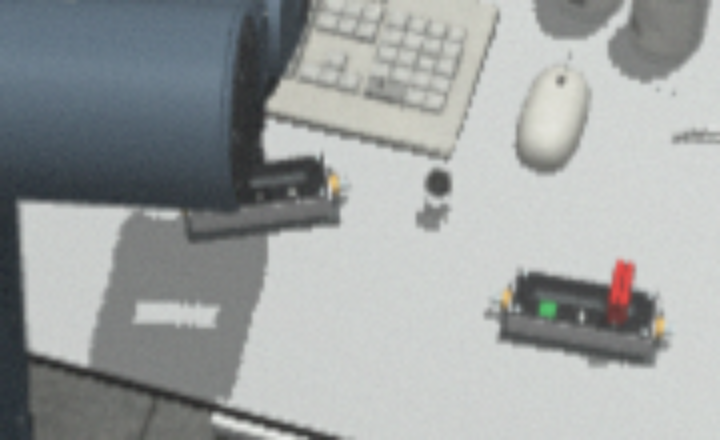

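The fingers passed behind the lever at crop (243,190), while the lever itself, at (222,207), hasn't moved. I'll check the camera calibration against the reported TCP.

```bash
python3 - <<'E'
from act import *
p,d=manip.grab_frame("scene"); X=cloud("scene",d); np.save("s3.npy",d);np.save("s3rgb.npy",p)
q=proj("scene",[manip.current_ee_pos(),[.5485,.2005,.075],[.5485,.2005,.055],[.5485,.2005,.095],[.5605,.1732,.045]])
print(q.round(1).tolist())
im=cv2.resize(p[120:300,150:390,::-1],None,fx=3,fy=3)
for a in q: cv2.circle(im,(int((a[0]-150)*3+1),int((a[1]-120)*3+1)),2,(0,255,255),-1)
cv2.imwrite("pics/s3.png",im)
for u,v in ((231,178),(231,181),(231,183),(233,182),(229,181),(224,186),(224,190),(222,194)): print((u,v),p[v,u],X[v,u].round(4))
m=(np.abs(X[...,0]-.45)<.05)&(np.abs(X[...,1]-.0)<.1)
print("desk z",np.nanmedian(X[m][:,2]))
E
```

```text
[[231.6, 193.3], [222.8, 188.9], [223.2, 194.3], [222.4, 183.3], [232.2, 198.8]]
(231, 178) [45 48 50] [0.5526 0.1643 0.1274]
(231, 181) [40 43 47] [0.549  0.1609 0.12  ]
(231, 183) [43 46 50] [0.5495 0.1619 0.1124]
(233, 182) [76 77 83] [0.5565 0.1608 0.1132]
(229, 181) [30 31 35] [0.5493 0.1702 0.1159]
(224, 186) [ 20  51 103] [0.5441 0.1887 0.0926]
(224, 190) [17 45 90] [0.5402 0.1853 0.0816]
(222, 194) [21 46 93] [0.5331 0.1874 0.0696]
desk z 0.0018995001241532566
```

View pics/s3.png

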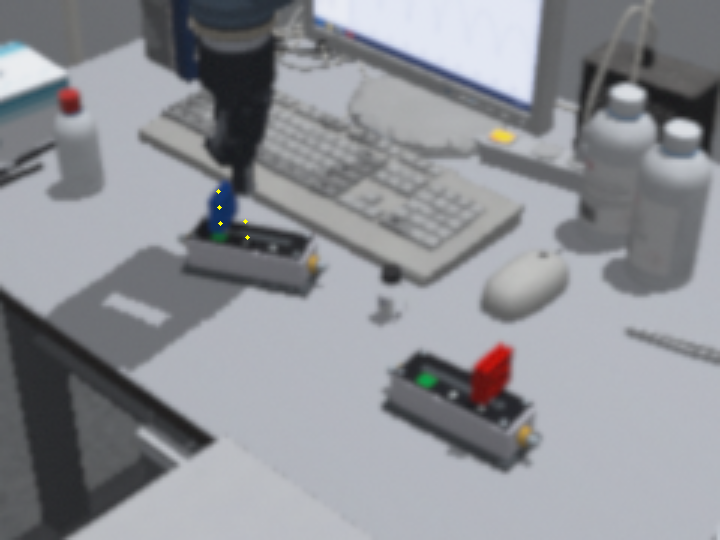

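```bash
python3 - <<'E'
from act import *
p=np.load("s3rgb.npy");d=np.load("s3.npy");X=cloud("scene",d)
cv2.imwrite("pics/s3z.png",cv2.resize(p[145:215,200:275,::-1],None,fx=8,fy=8,interpolation=cv2.INTER_NEAREST))
for v in range(174,200,2): print(v,[ (p[v,u].mean().round().astype(int).item(),X[v,u].round(3).tolist()) for u in (229,231,233)])
print(manip.current_qpos().round(3),manip.current_grip_width())
E
```

```text
174 [(30, [0.533, 0.15, 0.155]), (32, [0.543, 0.152, 0.15]), (54, [0.556, 0.158, 0.143])]
176 [(30, [0.535, 0.152, 0.147]), (46, [0.553, 0.164, 0.134]), (81, [0.559, 0.162, 0.132])]
178 [(33, [0.55, 0.171, 0.126]), (48, [0.553, 0.164, 0.127]), (81, [0.556, 0.16, 0.128])]
180 [(31, [0.548, 0.169, 0.12]), (43, [0.551, 0.163, 0.122]), (80, [0.557, 0.161, 0.12])]
182 [(32, [0.549, 0.17, 0.113]), (43, [0.549, 0.161, 0.116]), (79, [0.557, 0.161, 0.113])]
184 [(67, [0.551, 0.173, 0.104]), (68, [0.548, 0.161, 0.11]), (92, [0.557, 0.162, 0.106])]
186 [(139, [0.65, 0.289, -0.0]), (166, [0.651, 0.28, 0.003]), (157, [0.657, 0.276, 0.002])]
188 [(133, [0.642, 0.28, -0.001]), (182, [0.645, 0.273, 0.001]), (182, [0.647, 0.266, 0.003])]
190 [(139, [0.575, 0.203, 0.057]), (182, [0.64, 0.268, -0.003]), (183, [0.642, 0.26, 0.0])]
192 [(163, [0.625, 0.262, -0.001]), (180, [0.63, 0.257, -0.001]), (182, [0.632, 0.25, 0.001])]
194 [(81, [0.571, 0.199, 0.046]), (101, [0.576, 0.195, 0.045]), (134, [0.625, 0.242, 0.001])]
196 [(40, [0.564, 0.192, 0.045]), (45, [0.565, 0.184, 0.048]), (46, [0.574, 0.185, 0.043])]
198 [(48, [0.554, 0.181, 0.047]), (62, [0.56, 0.178, 0.046]), (76, [0.565, 0.174, 0.045])]
[ 0.222  0.58   1.662  0.     0.899 -0.209] 0.0005702266603030243
```

View pics/s3z.png

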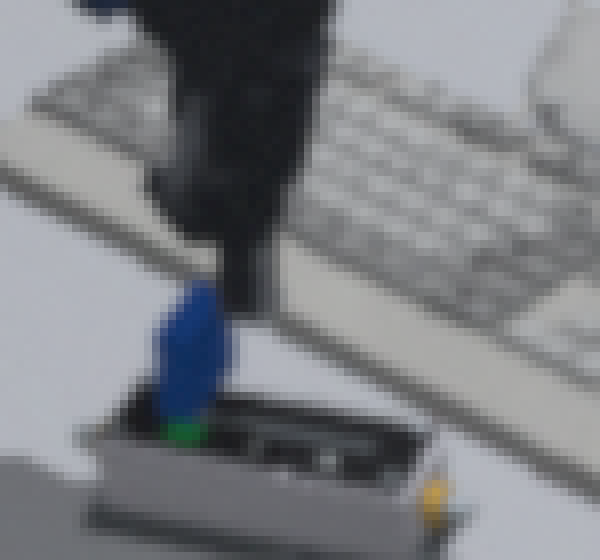

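The picture and the depth both put the real fingertip at z≈0.103, about 38 mm above the reported TCP (0.065). That is why it passed over the 95 mm paddle. I'll check the start picture for the same offset.

```bash
python3 - <<'E'
from act import *
p=np.load("scene0rgb.npy");d=np.load("scene0.npy");X=cloud("scene",d)
print(proj("scene",[[.163,.525,.199]]).round(1))
a=(np.hypot(X[...,0]-.163,X[...,1]-.525)<.09)&(X[...,2]>.12)
vs,us=np.where(a); print(us.min(),us.max(),vs.min(),vs.max()); 
Z=X[a]; o=np.argsort(Z[:,2])[:12]; print(np.c_[us[o],vs[o],Z[o].round(3)])
cv2.imwrite("pics/s0f.png",cv2.resize(p[80:180,0:100,::-1],None,fx=6,fy=6,interpolation=cv2.INTER_NEAREST))
E
```

```text
[[ 42.4 163.3]]
0 43 32 156
[[4.30e+01 1.55e+02 1.56e-01 4.76e-01 2.47e-01]
 [3.90e+01 1.56e+02 1.46e-01 4.78e-01 2.47e-01]
 [3.80e+01 1.56e+02 1.44e-01 4.79e-01 2.48e-01]
 [3.70e+01 1.56e+02 1.42e-01 4.81e-01 2.48e-01]
 [4.10e+01 1.55e+02 1.51e-01 4.77e-01 2.48e-01]
 [4.30e+01 1.54e+02 1.57e-01 4.78e-01 2.49e-01]
 [4.00e+01 1.55e+02 1.49e-01 4.78e-01 2.49e-01]
 [4.20e+01 1.55e+02 1.53e-01 4.73e-01 2.49e-01]
 [3.90e+01 1.55e+02 1.47e-01 4.79e-01 2.49e-01]
 [3.60e+01 1.56e+02 1.38e-01 4.77e-01 2.51e-01]
 [4.20e+01 1.53e+02 1.57e-01 4.81e-01 2.51e-01]
 [4.30e+01 1.53e+02 1.58e-01 4.78e-01 2.51e-01]]
```

View pics/s0f.png

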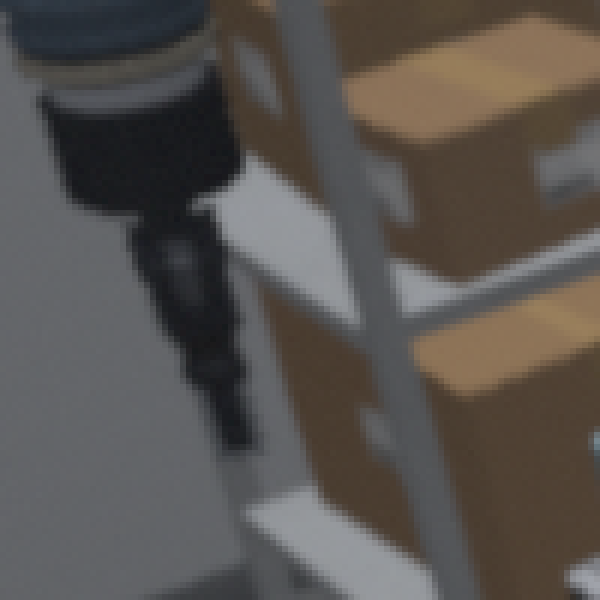

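The start picture shows the same thing: the open tips are at about 0.247 against a reported 0.199, which is 13 mm of swing plus about 36 mm. So the real fingertips end about 37 mm behind the reported TCP, with no visible sideways offset. I'll go back over the lever and come down that much lower, watching the force and the pictures.

```bash
echo 'OFF=.037' >> act.py; python3 - <<'E'
from act import *
n="blue"
manip.move_l(pt(n,.001,.11),max_speed=.15)
manip.move_l(pt(n,.076,.11),max_speed=.2)
manip.move_l(pt(n,.076,.068-OFF+.012),max_speed=.12); print(manip.current_force().round(1))
manip.move_l(pt(n,.076,.068-OFF),max_speed=.05); print(manip.current_force().round(1))
p,d=manip.grab_frame("scene"); X=cloud("scene",d)
cv2.imwrite("pics/s4.png",cv2.resize(p[135:215,180:275,::-1],None,fx=7,fy=7,interpolation=cv2.INTER_NEAREST))
e=manip.current_ee_pos()
a=(np.hypot(X[...,0]-e[0],X[...,1]-e[1])<.025)&(X[...,2]>.04)
print(e.round(4),np.sort(X[a][:,2])[:10].round(4),manip.current_time())
E
```

```text
[ 0.2 -1.   0.3]
[0.5 0.6 0.7]
[0.5288 0.2423 0.031 ] [0.0416 0.0436 0.044  0.0441 0.0444 0.0455 0.0456 0.0465 0.0465 0.0467] 9.4583
```

View pics/s4.png

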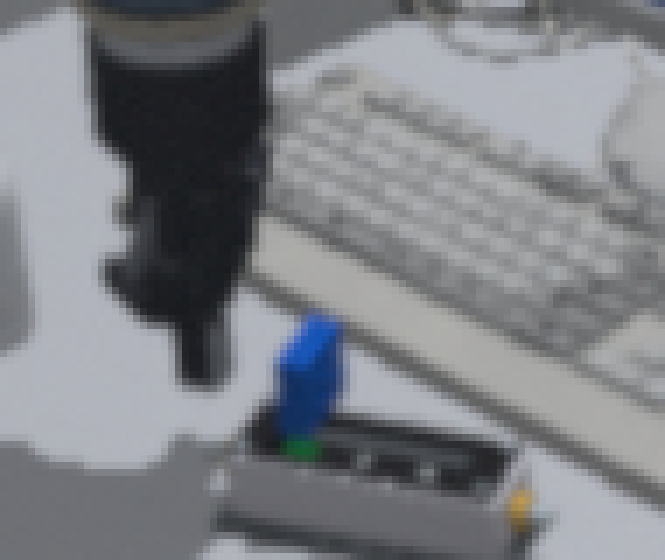

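The fingertip is now at crop (203,383), level with the middle of the paddle at crop (310,375) and off the open side. Now pushing.

```bash
python3 - <<'E'
from act import *
n="blue"; z=.068-OFF
y=.056
while y>-.004:
    manip.move_l(pt(n,y,z),max_speed=.06); f,F=fv(n); print(round(y,4),round(f,1),end="; ")
    if np.linalg.norm(F)>40: break
    y-=.006
print("t",manip.current_time(),manip.current_ee_pos().round(4))
p,d=manip.grab_frame("scene")
cv2.imwrite("pics/s5.png",cv2.resize(p[135:215,180:275,::-1],None,fx=7,fy=7,interpolation=cv2.INTER_NEAREST))
E
```

```text
0.056 0.4; 0.05 0.2; 0.044 1.6; 0.038 4.9; 0.032 -0.1; 0.026 -0.4; 0.02 0.0; 0.014 1.9; 0.008 5.5; 0.002 -0.1; -0.004 0.3; t 12.4417 [0.5623 0.1692 0.031 ]
```

View pics/s5.png

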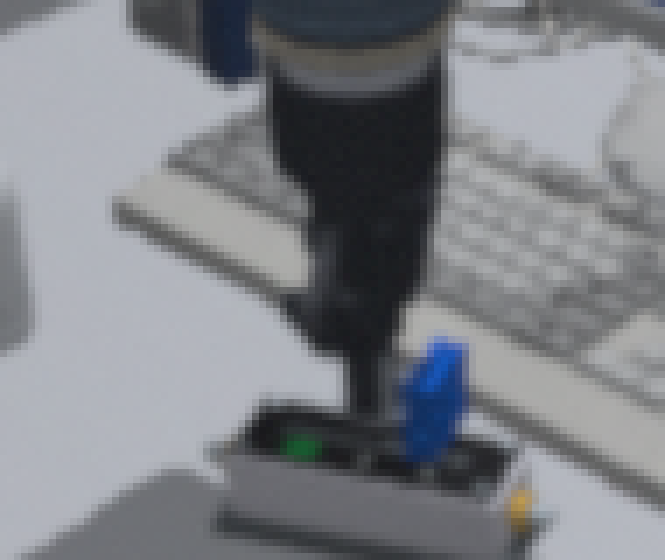

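The lever has snapped over both humps, with force peaks near y=0.038 and y=0.008, and now stands at the closed end at crop (435,400). I'll press it lightly against the stop to confirm, then back off.

```bash
python3 - <<'E'
from act import *
n="blue"; z=.068-OFF
y=-.008
while y>-.024:
    manip.move_l(pt(n,y,z),max_speed=.05); f,F=fv(n); print(round(y,4),round(f,1),end="; ")
    if f>12: break
    y-=.002
manip.move_l(pt(n,y+.022,z),max_speed=.1)
manip.move_l(pt(n,y+.022,.13),max_speed=.2)
r="red"
manip.move_ptp(pt(r,-.076,.13),rot(r,1))
print("t",manip.current_time(),manip.current_ee_pos().round(4))
for c in ("scene","top"):
    p,d=manip.grab_frame(c); X=cloud(c,d)
    f=p.astype(int)
    for nm,g in (("blue",(.57,.16)),("red",(.53,-.16))):
        col=(f[...,0]>f[...,1]+50)&(f[...,0]>f[...,2]+50) if nm=="red" else (f[...,2]>f[...,0]+50)&(f[...,2]>f[...,1]+40)
        m=col&(X[...,2]>.05)&(np.hypot(X[...,0]-g[0],X[...,1]-g[1])<.09)
        if m.sum()>5:
            q=X[m].mean(0)[:2]-V[nm][0]; print(c,nm,m.sum(),"valve y",round(float(q@axes(nm)[2]),4))
    cv2.imwrite(f"pics/{c}6.png",cv2.resize(p[130:290,170:370,::-1],None,fx=4 if c=="top" else 3.5,fy=4 if c=="top" else 3.5,interpolation=cv2.INTER_CUBIC)[:600,:800])
E
```

```text
-0.008 -0.8; -0.01 -0.0; -0.012 0.5; -0.014 3.3; -0.016 16.4; t 16.225 [ 0.5354 -0.2172  0.1298]
scene blue 109 valve y -0.0356
scene red 180 valve y -0.0312
top red 65 valve y -0.0251
```

View pics/scene6.png

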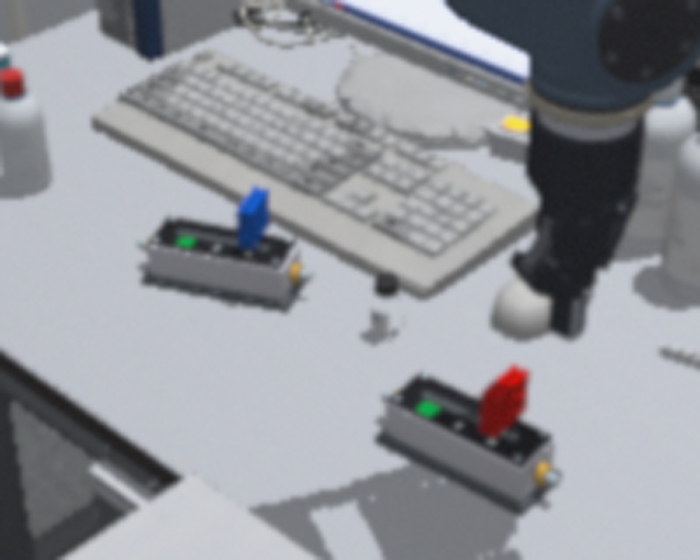

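View pics/top6.png

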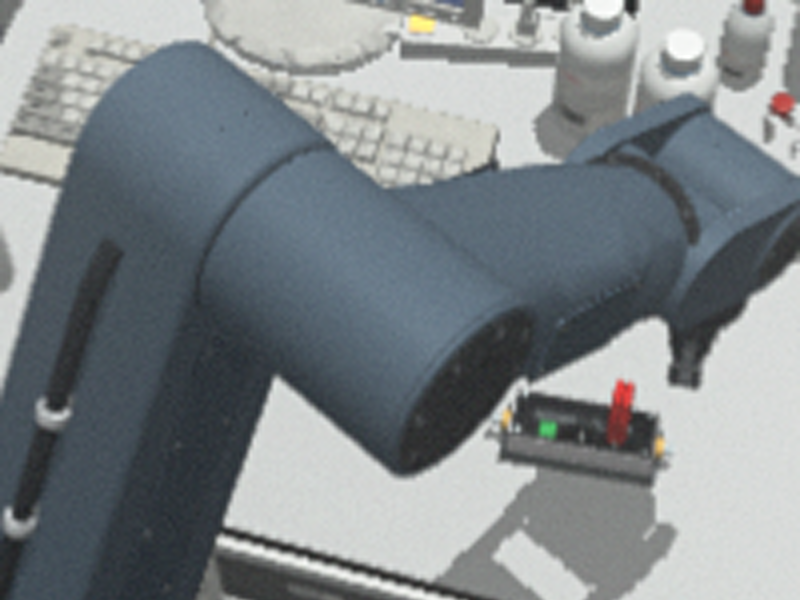

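Blue now stands at its closed end at scene crop (253,218), and the vial and bottle haven't moved. The stop contact read 16 N. Red is next, pushed from its closed side.

```bash
python3 - <<'E'
from act import *
n="red"; z=.068-OFF
manip.move_l(pt(n,-.076,z+.012),max_speed=.15); print(manip.current_force().round(1))
manip.move_l(pt(n,-.076,z),max_speed=.06); print(manip.current_force().round(1))
y=-.056; st=.006
while y<.026:
    manip.move_l(pt(n,y,z),max_speed=.06); f,F=fv(n); print(round(y,4),round(f,1),end="; ")
    if np.linalg.norm(F)>40 or (f<-12 and y>.008): break
    if y>=.004: st=.002
    y+=st
p,d=manip.grab_frame("scene")
cv2.imwrite("pics/s7.png",cv2.resize(p[180:290,250:370,::-1],None,fx=5,fy=5,interpolation=cv2.INTER_CUBIC))
print("t",manip.current_time(),manip.current_ee_pos().round(4))
E
```

```text
[ 1.2 -0.7  0.5]
[ 0.5 -0.6  0.5]
-0.056 -0.8; -0.05 0.1; -0.044 -2.7; -0.038 -5.4; -0.032 -0.9; -0.026 -0.9; -0.02 0.5; -0.014 -2.5; -0.008 -4.9; -0.002 1.0; 0.004 -0.2; 0.01 0.7; 0.012 0.4; 0.014 -7.9; 0.016 -21.7; t 21.4417 [ 0.5284 -0.1292  0.0311]
```

View pics/s7.png

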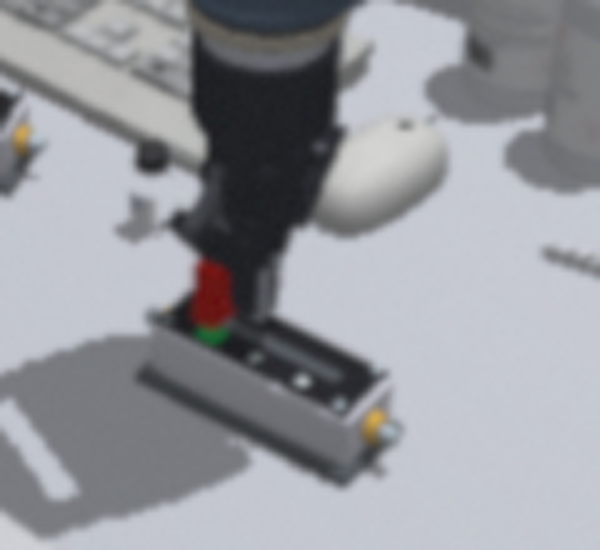

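The red lever is at its open stop, above the green square at crop (212,305), and two humps plus a hard stop were felt. Now I'll back off, clear the view and check everything.

```bash
python3 - <<'E'
from act import *
n="red"; z=.068-OFF
manip.move_l(pt(n,-.008,z),max_speed=.1)
manip.move_l(pt(n,-.008,.2),max_speed=.2)
manip.move_ptp(np.array([.33,-.33,.25]),rot(n,1))
print("t",manip.current_time())
for c in ("scene","top"):
    p,d=manip.grab_frame(c); X=cloud(c,d); f=p.astype(int)
    for nm,g in (("blue",(.57,.16)),("red",(.53,-.13))):
        col=(f[...,0]>f[...,1]+50)&(f[...,0]>f[...,2]+50) if nm=="red" else (f[...,2]>f[...,0]+50)&(f[...,2]>f[...,1]+40)
        m=col&(X[...,2]>.05)&(np.hypot(X[...,0]-g[0],X[...,1]-g[1])<.09)
        if m.sum()>5:
            q=X[m].mean(0)[:2]-V[nm][0]; print(c,nm,m.sum(),"valve y",round(float(q@axes(nm)[2]),4))
    for k in ("vial_mid","cup_mid","bottle_mid"): print(c,k,[(np.round(r["at"],3).tolist(),round(r["confidence"],2)) for r in manip.look_for(c,k)[:1]])
    cv2.imwrite(f"pics/{c}8.png",p[:,:,::-1])
print(manip.current_force().round(1),manip.current_time())
E
```

```text
t 23.8833
scene blue 115 valve y -0.0356
scene red 163 valve y 0.0281
scene vial_mid []
scene cup_mid [([0.576, -0.412, 0.015], 0.62)]
scene bottle_mid [([0.536, 0.416, 0.059], 0.87)]
top blue 48 valve y -0.0301
top vial_mid []
top cup_mid []
top bottle_mid [([0.53, 0.426, 0.087], 0.5)]
[ 0.  -0.3  0.4] 24.2833
```

View pics/scene8.png

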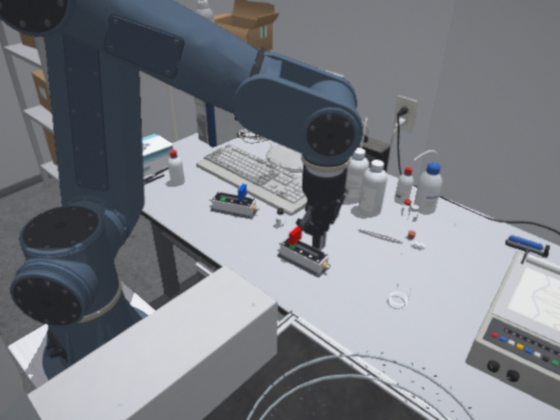

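View pics/top8.png

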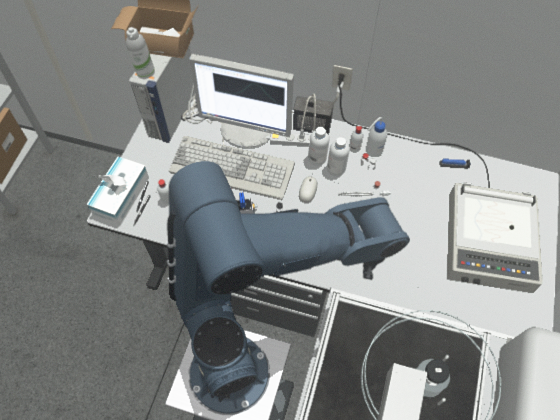

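Scene picture: blue lever at (241,192) over the closed end, red at (295,235) over the green square. The vial is upright at (280,216), the cup at (398,299) and the bottle at (176,167), all where they were. The gripper is in free space with no force on the tool, so I'm handing in.

```bash
python3 - <<'E'
from bench import manip
print(manip.sign_off(), manip.current_time())
E
```

```text
the job is handed in; nothing more can be done
the job is handed in; nothing more can be done
```

The changeover is done and handed in at about 24.3 s of the 43 s. I pushed the blue lever back to its closed stop first, then the red lever past its half-open notch to the fully open stop. Both were pushed from one side with shut fingers.

**Problem on the way:** my first blue push missed. The real fingertips end about 37 mm short of the reported TCP, so they passed just over the lever without touching it. I measured that offset in the pictures, corrected for it and repeated the push.

**Last checks:**
- **Levers:** on each lever I felt two detent humps and then a firm stop, at 16 N for blue and 22 N for red. Depth along the valve's y axis, where closed is -30 mm and open is +30 mm, gave:

| Lever | Scene camera | Top camera |
|---|---|---|
| Blue | -36 mm | -30 mm |
| Red | +28 mm | hidden by the arm |

- **Camera disagreement:** the two blue readings differ by 6 mm. They differed by about the same amount on the red lever before I moved it.
- **Bystanders:** the networks found the cup and bottle within a few millimetres of their first positions, the cup only in the scene camera. They missed the vial in both last pictures, but I could see it standing in its original place in the scene picture.
- **Contact:** there was no force on the tool at hand-in, and the gripper was in free space.

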